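# Stack the handled desk tray onto the drawer organiser by feel

### The arm

A 6-joint arm with a two-finger parallel gripper is mounted at the origin on the work surface. World frame = base frame: x ahead of the robot, y to its left, z up, the work surface at z = 0. Lengths are in m, angles in rad, forces in N, time in s.
With the tool pointing down it reaches from about 0.35 to 0.775 m from the base axis. Payload 7.3 kg.
Tool frame: the origin (TCP) lies at the centre of the arm's flange, where the gripper is bolted on; the fingertips stand 178 mm ahead of it and the grasp point (between the pads) lies 159 mm ahead of it (tip_extent is the distance from the TCP to the fingertips, in m); z points along the fingers, y is the line along which they close (so a half turn about z gives the same grasp; the last joint's range is limited). The gripper opens to 92 mm and grips with 3 to 60 N. Pads are 19 mm wide; open, the fingers measure 130 mm over their backs; the gripper's body (75 mm by 190 mm) begins 47 mm behind the grasp point.
Start: joints at [1.036, 0.342, 1.524, -0, 1.275, -0.146], TCP at [0.199, 0.486, 0.405] pointing down, gripper open.
Joint ranges: [-2.53, 2.53], [-0.77, 2.02], [0.04, 2.7], [-1, 4.14], [0.28, 2.66], [-3.11, 3.11]. Speed limits (rad/s): [2.57, 2.57, 3.14, 3.14, 3.14, 3.14].

### API

Orientations are given as [roll, pitch, yaw] about the fixed x, y, z axes, in that order (R = Rz(yaw) Ry(pitch) Rx(roll)).
In Python, from cell import * gives the robot as it stands.
- The arm moves only by the tool arm_command, never from a script. Its arguments are lists of equal length, an entry for each row: "xyz": the shift along the world's x, y, z in mm, a list of three; "spin": the turn about the world's z in degrees. In form: {"xyz": [[tx, ty, tz], ...], "spin": [spin, ...]}. A call has 1 to 20 rows; each row shifts and turns the commanded pose from where the row before left it; what a row does not reach is not made up. A row lasts 1/10 s, in which the tool goes at most 50 mm and 8.59 degrees, less where a joint would pass 70% of its speed; a pose out of reach is approached as far as the arm can. A call with a gripper value outside its range is refused whole. "jaw" is the opening, from -1 (shut) to 1 (fully open), set as the call begins (left out, the last holds). The fingers move at their own pace and stop on an object; "squeeze" is the grip in N (left out, the last holds). Time passes only in rows, so rows that do not move let the fingers close. It gives the time, the measured TCP pose, the force, the opening and the grip force at its end, in the units of the state.
- observe(): the state, without advancing time (a new reading comes with each control period).
- read_camera(name): name is "scene" or "top" or "wrist"; returns a dict with "img" (384x512x3 uint8, red, green, blue), "depth" (384x512 float32, m along the optical axis (not along the pixel's ray), 0 where there is no reading), "fx", "fy", "cx", "cy" (pixels), "world_from_camera" (4x4, takes a point from camera to world coordinates). Camera axes: x right, y up, looking along -z (the intrinsics and any distortion apply to the point x, -y, -z); pixel columns grow to the right and rows downward; lengths in m; the calibration is good to about 2 mm. A picture is of the moment at which its call begins.
- hand_in(): hands the job in; it is judged then, once.
The state is a dict: "time": time; "qpos": joint angles; "qvel": joint speeds; "joint_efforts": joint torques, N m; "tool_pos": TCP position; "tool_rot": TCP orientation; "contact_force": force on the tool from outside, world axes, zero at the start; "torque": the same for the moment, N m; "opening": finger opening in m; "grip_force": force on a finger pad.
Only numpy, scipy, OpenCV 4.12 (cv2) and the standard library are available. Lean on these libraries where they do the work, as an engineer would, in place of code of your own. Each camera call takes 0.05 s, during which the arm holds its last target. There are 200 camera calls.

### The job

Lift the white tray by its handle and stack it on the one-drawer desk organiser: feel gently for the place where its four corner lugs drop into the sockets of the organiser's stacking frame, lower it fully home so it sits flush and level, and only then let go of it. Keep the contact light, never force, knock or drop the tray onto the organiser, carry it level, and leave the mouse, the drink can and the pen cup where they are.

Things in the scene. Friction and masses are not known exactly. Their poses are not given: they have to be found in the camera images.
- tray: Loose white plastic tray, 0.25 to 0.5 kg, outer 150 mm along its x, 180 mm along its y, walls 4 mm, wall tops at z = 54 mm. Origin: centre of the tray at the foot of its lugs (at desk height while it stands on the desk); z up. Half-turn symmetric: either way round is right.
- tray_grip (a point): Middle of the handle's solid grip bar, 88 mm above the tray's origin; axes as the tray's. The bar is 16 mm thick in x, 110 mm long in y, 28 mm high, and spans the tray's middle along y. Take it from above, closing along the tray's x. Below the bar it is open down to a 6 mm thick wall, whose top is 53 mm above the origin.
- tray_lug (a point): Foot of one of the four square lugs, at tray x = +60, y = +76 mm, z = 0; the others at x = +-60, y = +-76 mm. Each is 14 x 14 mm and 14 mm long, hanging from the flat tray underside (14 mm above the origin).
- base: White one-drawer desk organiser, fixed to the desk, 240 mm along its x, 200 mm along its y, body 50 mm high. Origin: centre of its underside, on the desk; z up; the clear drawer front faces its -x. Stack the tray with its x parallel to the organiser's x (either way round). Contact force between tray and organiser must stay below 60 N.
- base_top (a point): Centre of the organiser's top, 50 mm above its origin. On it lies a grey frame 16 mm high: two flat rails along x, 210 x 34 mm, at y = +-76 mm. The frame is clamped tight, its middle anywhere from -12 to +12 mm along x from this point; the measured poses do not show this: find it by feel or sight. In y and yaw it is true to the organiser.
- base_home (a point): Height mark on the organiser's axis, 52 mm above its origin: the tray's origin comes to this height when fully home, its underside flush on the rails (66 mm). With the lugs still on the rail tops it is 14 mm higher. No spring or catch. Sockets: two per rail, at x = +-60 mm from the frame's middle, 17 mm in x, 18 mm in y, 1.5 mm chamfers, 16 mm deep.
- mouse: White computer mouse, 105 x 58 x 30 mm, loose on the desk; origin at the centre of its underside. Leave it alone.
- can: Drink can, 66 mm across, 115 mm high, standing loose; origin at the centre of its base. Leave it alone.
- pencup: Dark steel pen cup, 72 mm across, 95 mm high, with pens up to about 165 mm, standing loose; origin at the centre of its base. Leave it alone.
Not all that is in view belongs to the job. Leave any black or pink look-alike of the tray alone.

How it is judged:
By the outcome, as a careful person would: the job done as asked, in the order asked, and still so for the second after the job is handed in, with the robot touching nothing.
It also fails if it takes over 64 s, if anything falls off the work surface, if the arm or the gripper's body presses on something with over 40 N, if the wrist force passes 120 N, or if a joint passes its speed limit or range.

## Working session

There is one attempt and no reset: what is moved stays moved. The work goes in short steps, Python scripts to look and compute and a tool call to move; the robot and the scene stay as the last step left them, time stands still between calls to the robot, and variables do not carry over. Pictures are saved under pics/ and viewed, at most 10 in all, crops included, and the job is handed in when it is done.

Besides the shell and the picture viewer there is one more tool, called after "Request:" by a JSON object that holds its "op" and its "data". arm_command: Moves the arm, as the interface text tells. Its arguments: {"type":"object","properties":{"xyz":{"type":"array","items":{"type":"array","items":{"type":"number"}}},"spin":{"type":"array","items":{"type":"number"}},"jaw":{"type":"number"},"squeeze":{"type":"number"}},"required":["xyz","spin"]}

```bash
mkdir -p pics
cat > h.py <<'E'
from cell import *
import numpy as np, cv2
def cam(n):
    c=read_camera(n); return c
def save(c,n): cv2.imwrite('pics/'+n,cv2.cvtColor(c['img'],cv2.COLOR_RGB2BGR))
def cloud(c):
    v,u=np.mgrid[0:384,0:512]; d=c['depth']
    p=np.stack([(u-c['cx'])/c['fx']*d,-(v-c['cy'])/c['fy']*d,-d,np.ones_like(d)],-1)
    P=(p@np.array(c['world_from_camera']).T)[...,:3]; P[d==0]=np.nan
    return P
E
python3 - <<'E'
from h import *
a=cam('top');b=cam('scene')
save(a,'top0.png');save(b,'scene0.png')
np.savez('v0.npz',top=cloud(a),scene=cloud(b),ti=a['img'],si=b['img'])
print({k:a[k] for k in a if k not in('img','depth')}); s=observe(); print(s['time'],s['tool_pos'],s['tool_rot'],s['contact_force'],s['opening'])
E
```

```text
{'fx': 349.7022074948721, 'fy': 349.7022074948721, 'cx': 248.94351457688524, 'cy': 195.96718045159764, 'world_from_camera': array([[ 0.00556812,  0.99391317, -0.11002549,  0.40311077],
       [-0.99995714,  0.00634809,  0.00673992,  0.0938288 ],
       [ 0.00739735,  0.10998324,  0.99390591,  1.0411468 ],
       [ 0.        ,  0.        ,  0.        ,  1.        ]])}
0.1 [0.19892711 0.48573584 0.40415674] [-3.14033976e+00 -1.85584782e-04  2.75282609e+00] [ 0.00899031  0.24590016 -0.59240298] 0.09169858212436781
```

View pics/top0.png

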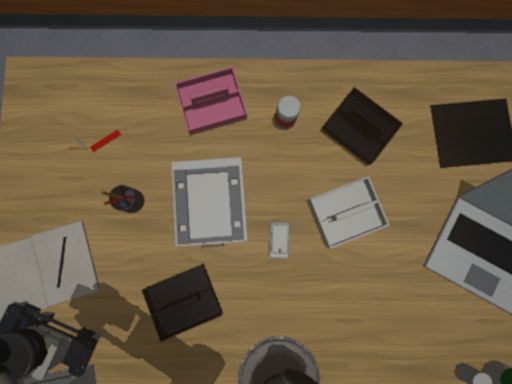

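View pics/scene0.png

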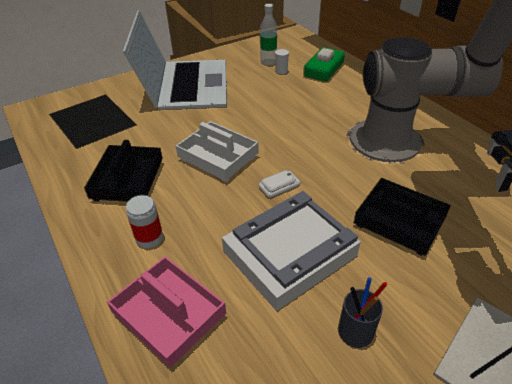

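```bash
cat > m.py <<'E'
from h import *
d=np.load('v0.npz')
P=np.r_[d['top'].reshape(-1,3),d['scene'].reshape(-1,3)]
I=np.r_[d['ti'].reshape(-1,3),d['si'].reshape(-1,3)].astype(int)
src=np.r_[np.zeros(384*512),np.ones(384*512)]
w=(I.min(1)>85)&(I.max(1)-I.min(1)<30)
for n,r,c in (('tray',212,348),('base',202,209),('mouse',240,280)): print(n,d['top'][r,c])
c=d['top'][212,348][:2]
near=np.hypot(*(P[:,:2]-c).T)<.14
for s in (0,1):
    for nm,lo,hi in (('bar',.088,.115),('rim',.047,.06)):
        Q=P[near&w&(src==s)&(P[:,2]>lo)&(P[:,2]<hi)]
        if len(Q)<8: print(nm,s,len(Q)); continue
        print(s,nm,len(Q),cv2.minAreaRect((Q[:,:2]*1000).astype(np.float32)),Q.mean(0).round(4),np.median(Q[:,2]))
c=d['top'][202,209][:2]
near=np.hypot(*(P[:,:2]-c).T)<.17
for s in (0,1):
    Q=P[near&(src==s)&(P[:,2]>.040)&(P[:,2]<.075)]
    print(s,'base',len(Q),cv2.minAreaRect((Q[:,:2]*1000).astype(np.float32)),np.percentile(Q[:,2],[5,50,95]))
    g=I.max(1)
    Q=P[near&(src==s)&(P[:,2]>.060)&(P[:,2]<.072)]
    print(s,'rails',len(Q),cv2.minAreaRect((Q[:,:2]*1000).astype(np.float32)),np.median(Q[:,2]))
im=cv2.cvtColor(d['ti'],cv2.COLOR_RGB2BGR)
a=cv2.resize(im[150:255,160:255],None,fx=4,fy=4,interpolation=cv2.INTER_CUBIC); b=cv2.resize(im[150:255,300:395],None,fx=4,fy=4,interpolation=cv2.INTER_CUBIC)
cv2.imwrite('pics/crop1.png',np.hstack([a,b]))
E
python3 m.py
```

```text
tray [ 0.46516751 -0.17896301  0.10434489]
base [0.49474674 0.20048919 0.05105939]
mouse [ 0.38836852 -0.00326234  0.02623739]
0 bar 249 ((470.9584655761719, -195.352783203125), (16.072467803955078, 108.68689727783203), 21.34934425354004) [ 0.4712 -0.1952  0.103 ] 0.10341717523122218
0 rim 414 ((470.7974853515625, -196.6581573486328), (149.37261962890625, 180.9609375), 21.357341766357422) [ 0.4643 -0.1977  0.0532] 0.05335454910413623
1 bar 206 ((471.9468994140625, -195.20538330078125), (18.931982040405273, 107.242431640625), 21.78946876525879) [ 0.4719 -0.1912  0.0997] 0.10124340768046436
1 rim 434 ((470.82763671875, -197.7234649658203), (153.22378540039062, 184.76296997070312), 21.529621124267578) [ 0.4722 -0.1851  0.0517] 0.05193959048846947
0 base 5890 ((500.43505859375, 203.5355224609375), (241.2598419189453, 200.20367431640625), 4.523360252380371) [0.04754268 0.05150902 0.06767751]
0 rails 1906 ((489.22918701171875, 202.6566619873047), (210.2946319580078, 186.2921600341797), 4.591012001037598) 0.06574702351596001
1 base 7884 ((499.27545166015625, 202.8882598876953), (241.28561401367188, 201.78839111328125), 4.566093921661377) [0.0462236  0.0500167  0.06565605]
1 rails 2273 ((487.8365478515625, 201.52456665039062), (213.395263671875, 188.8857421875), 4.527439117431641) 0.06430179216591725
```

View pics/crop1.png

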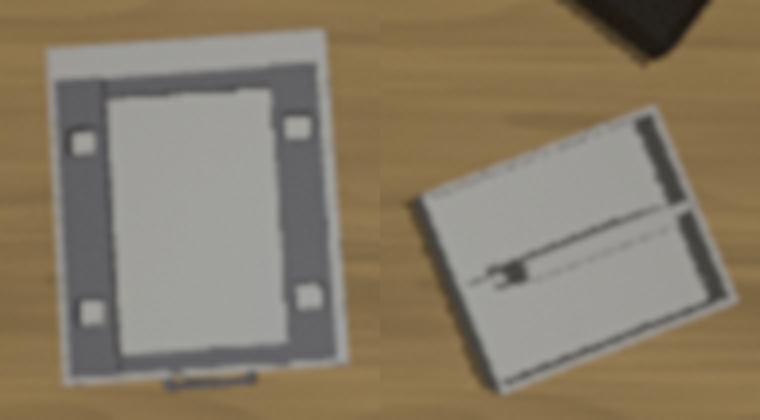

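Candidates (top view): white tray (348,212) is the choice. Not it: pink tray (211,100), black trays (361,126) and (182,301), and the white organiser with its grey frame and four sockets (209,202). The close crop confirms the white tray has a bar lengthwise. The measured sizes match: 149×181 mm, with the bar 16×109 mm at z=102.

Request:
{"op": "arm_command", "data": {"xyz": [[31, -23, 0], [31, -23, 0], [31, -23, 0], [31, -23, 0], [31, -23, 0], [31, -23, 0], [31, -23, 0], [31, -23, 0], [2, -41.5, 0], [2, -41.5, 0], [2, -41.5, 0], [2, -41.5, 0], [2, -41.5, -10], [2, -41.5, -15], [2, -41.5, -15], [2, -41.5, -15], [2, -41.5, -15], [2, -41.5, -15], [2, -41.5, -15], [2, -41.5, -5]], "spin": [-2.3, -2.3, -2.3, -2.3, -2.3, -2.3, -2.3, -2.3, -2.3, -2.3, -2.3, -2.3, -2.3, -2.3, -2.3, -2.3, -2.3, -2.3, -2.3, -2.3], "jaw": 1}}

```text
time: 2.1
tool_pos: [0.4703, -0.1977, 0.298]
tool_rot: [-3.14, -0.003, 1.948]
contact_force: [1.2, 0.3, -0.3]
opening: 0.0919
grip_force: 0.0
```

Run:
```python
from h import *
s=observe(); print(s['time'],s['tool_pos'],np.degrees(s['tool_rot']),s['contact_force'],s['qpos'])
b=cam('wrist'); P=cloud(b); I=b['img'].astype(int)
ok=(I.min(2)>80)&(I.max(2)-I.min(2)<30)&(np.hypot(P[...,0]-.471,P[...,1]+.196)<.13)
for lo,hi in((.092,.112),(.045,.06)):
    Q=P[ok&(P[...,2]>lo)&(P[...,2]<hi)]
    if len(Q)>5: print(len(Q),cv2.minAreaRect((Q[:,:2]*1000).astype(np.float32)),np.median(Q[:,2]))
save(b,'w1.png')
d=np.load('v0.npz'); T=d['top'];
# sockets: bright blobs inside rails
from scipy import ndimage as nd
g=d['ti'].astype(int).max(2)
big=cv2.resize(d['ti'][150:255,160:255].max(2),None,fx=8,fy=8,interpolation=cv2.INTER_CUBIC)
l,n=nd.label(big>135)
c=read_camera('top'); W=np.array(c['world_from_camera'])
S=[]
for i in range(1,n+1):
    a=(l==i).sum()/64
    if 12<a<60:
        y,x=nd.center_of_mass(l==i); u=(x+.5)/8-.5+160; v=(y+.5)/8-.5+150
        r=W[:3,:3]@[(u-c['cx'])/c['fx'],-(v-c['cy'])/c['fy'],-1]; p=W[:3,3]+r*(.060-W[2,3])/r[2]
        print(round(a),round(u,1),round(v,1),(p*1000).round(1)); S.append(p)
print(np.mean(S,0))
```

```text
2.1 [ 0.47032609 -0.19768106  0.29795589] [-1.79898879e+02 -1.46047665e-01  1.11616269e+02] [ 1.15927684  0.27630429 -0.33137733] [-5.48238833e-01  4.30265884e-01  1.71370413e+00  1.46115371e-04
  1.00072057e+00 -9.25595189e-01]
3368 ((468.8257141113281, -195.72340393066406), (16.042274475097656, 108.88158416748047), 21.355295181274414) 0.10399467631815044
4011 ((469.1307067871094, -196.77305603027344), (150.7438507080078, 181.00474548339844), 21.342683792114258) 0.05417162464356831
28 233.9 181.5 [552.8 130.   60. ]
22 180.5 185.3 [540.7 281.   60. ]
21 163.2 203.2 [489.8 328.1  60. ]
30 236.8 223.7 [433.5 120.6  60. ]
26 182.6 227.7 [421.6 271.9  60. ]
[0.4876659  0.22632967 0.06      ]
```

View pics/w1.png

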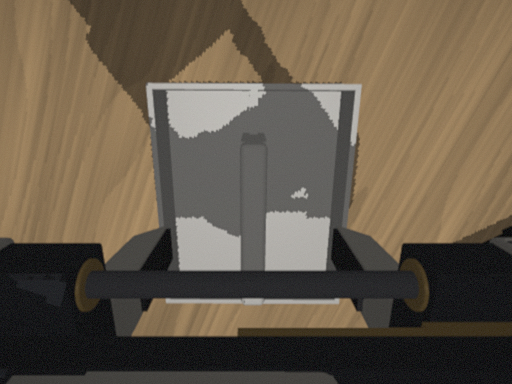

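The wrist view shows the tray squarely between the open fingers, with its bar at column ~253 running from row 135 to the finger bar at row ~285. Bar position is (469,-196) by the wrist camera and (471,-196) by the top camera, which agree within calibration. Next I descend and close.

Request:
{"op": "arm_command", "data": {"xyz": [[-0.5, 2, -12], [0, 0, -15], [0, 0, -12], [0, 0, -8], [0, 0, -4], [0, 0, 0]], "spin": [-0.3, 0, 0, 0, 0, 0]}}

```text
time: 2.8
tool_pos: [0.4705, -0.1939, 0.2484]
tool_rot: [-3.141, -0.001, 1.945]
contact_force: [-0.6, -0.4, -0.3]
opening: 0.0916
grip_force: 0.0
```

Request:
{"op": "arm_command", "data": {"xyz": [[0, 0, 0], [0, 0, 0], [0, 0, 0], [0, 0, 0], [0, 0, 0], [0, 0, 0], [0, 0, 0], [0, 0, 0]], "spin": [0, 0, 0, 0, 0, 0, 0, 0], "jaw": -1, "squeeze": 30}}

```text
time: 3.6
tool_pos: [0.4705, -0.1942, 0.2487]
tool_rot: [3.141, 0.0, 1.945]
contact_force: [0.1, -0.5, 0.0]
opening: 0.0326
grip_force: 0.0
```

Request:
{"op": "arm_command", "data": {"xyz": [[0, 0, 0], [0, 0, 0], [0, 0, 0], [0, 0, 0], [0, 0, 0], [0, 0, 0]], "spin": [0, 0, 0, 0, 0, 0]}}

```text
time: 4.2
tool_pos: [0.4704, -0.1942, 0.2487]
tool_rot: [-3.141, -0.0, 1.945]
contact_force: [-1.7, -0.9, 0.8]
opening: 0.0157
grip_force: 30.0
```

Request:
{"op": "arm_command", "data": {"xyz": [[0, 0, 2], [0, 0, 4], [0, 0, 6], [0, 0, 10], [0, 0, 10], [0, 0, 8], [0, 0, 4], [0, 0, 0]], "spin": [0, 0, 0, 0, 0, 0, 0, 0]}}

```text
time: 5.0
tool_pos: [0.4706, -0.1942, 0.2936]
tool_rot: [3.141, 0.001, 1.945]
contact_force: [0.3, -0.2, -3.4]
opening: 0.016
grip_force: 30.0
```

Request:
{"op": "arm_command", "data": {"xyz": [[0, 0, 10], [0, 0, 20], [0, 8, 20], [1, 16, 10], [1, 22, 0], [1.2, 25, 0], [1.3, 28, 0], [1.3, 28, 0], [1.3, 28, 0], [1.3, 28, 0], [1.3, 28, 0], [1.3, 28, 0], [1.3, 28, 0], [1.3, 28, 0], [1.3, 28, 0], [1.2, 25, 0], [1.1, 22, 0], [0.9, 17, 0], [0.6, 9, 0], [0, 2, 0]], "spin": [0, 0, -0.4, -0.8, -1, -1.1, -1.1, -1.1, -1.1, -1.1, -1.1, -1.1, -1.1, -1.1, -1.1, -1.1, -1.1, -1.1, -0.4, 0]}}

```text
time: 7.0
tool_pos: [0.4891, 0.2045, 0.3528]
tool_rot: [-3.141, 0.0, 1.651]
contact_force: [-0.2, 0.4, -4.6]
opening: 0.0161
grip_force: 30.0
```

Request:
{"op": "arm_command", "data": {"xyz": [[0, 0, 0], [0, 0, 0], [0, 0, 0]], "spin": [0, 0, 0]}}

```text
time: 7.3
tool_pos: [0.4893, 0.2031, 0.3528]
tool_rot: [-3.142, 0.0, 1.649]
contact_force: [0.1, -0.1, -3.0]
opening: 0.016
grip_force: 30.0
```

```bash
cat > m2.py <<'E'
from h import *
import sys
s=observe(); print(s['time'],s['tool_pos'].round(4) if hasattr(s['tool_pos'],'round') else s['tool_pos'],np.degrees(s['tool_rot']).round(2),s['contact_force'],s['torque'],s['opening'])
dz=s['tool_pos'][2]-.2487
t=s['tool_pos']
for n in('top','scene','wrist'):
    b=cam(n); P=cloud(b); I=b['img'].astype(int)
    near=(I.min(2)>60)&(I.max(2)-I.min(2)<35)&(np.hypot(P[...,0]-t[0],P[...,1]-t[1])<.125)
    for nm,lo,hi in(('rim',.046,.060),):
        Q=P[near&(P[...,2]>lo+dz)&(P[...,2]<hi+dz)]
        if len(Q)>5: print(n,nm,len(Q),cv2.minAreaRect((Q[:,:2]*1000).astype(np.float32)),np.median(Q[:,2])-dz)
    if len(sys.argv)>1: save(b,sys.argv[1]+n+'.png')
E
python3 m2.py a_
```

```text
7.3 [0.4893 0.2031 0.3528] [-1.800e+02  1.000e-02  9.448e+01] [ 0.05851896 -0.10030755 -2.98681706] [-0.0550864   0.02729554 -0.00178979] 0.015963113632135845
top rim 250 ((490.475830078125, 200.70523071289062), (150.33978271484375, 180.05381774902344), 4.396777629852295) 0.05374995330729024
scene rim 869 ((489.5526123046875, 200.34136962890625), (152.47215270996094, 183.21755981445312), 4.509673595428467) 0.05124443933119602
wrist rim 6515 ((484.5354919433594, 242.1783905029297), (150.84388732910156, 97.66272735595703), 4.5126471519470215) 0.05393104524176626
```

View pics/a_scene.png

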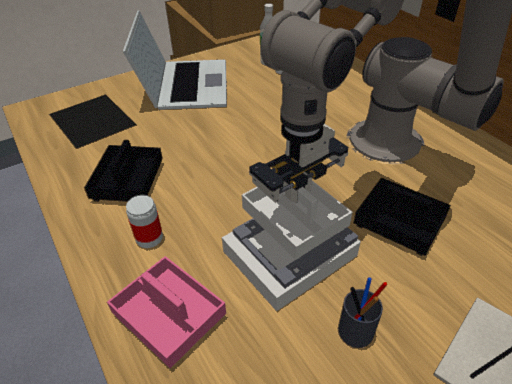

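The tray hangs level above the organiser (tray about (300,215), frame rails (290,255)), clear of the pen cup (360,320) and the can. Comparing within each camera, the tray needs about (-1.4,+1.6) mm to line up with the frame.

Request:
{"op": "arm_command", "data": {"xyz": [[-0.7, 0.8, -4], [-0.7, 0.8, -8], [0, 0, -8], [0, 0, -6], [0, 0, -4], [0, 0, -2], [0, 0, 0], [0, 0, 0]], "spin": [0.1, 0, 0, 0, 0, 0, 0, 0]}}

```text
time: 8.25
tool_pos: [0.4879, 0.2055, 0.3209]
tool_rot: [3.141, -0.0, 1.652]
contact_force: [0.4, -0.4, -3.2]
opening: 0.0155
grip_force: 30.0
```

```bash
python3 m2.py b_
```

```text
8.25 [0.4879 0.2055 0.3209] [179.97  -0.    94.63] [ 0.42621183 -0.3901657  -3.17929951] [-0.07842993  0.03323393 -0.0252633 ] 0.015500168070070049
top rim 229 ((489.0751037597656, 203.05636596679688), (149.9436798095703, 179.9719696044922), 4.580671310424805) 0.053643385339765065
scene rim 820 ((488.4493408203125, 202.80062866210938), (153.47894287109375, 181.91900634765625), 4.68897819519043) 0.05133570991234396
wrist rim 6545 ((483.14849853515625, 244.30084228515625), (151.0841827392578, 97.71798706054688), 4.613113880157471) 0.054047239194538854
```

Request:
{"op": "arm_command", "data": {"xyz": [[-0.2, -0.6, -1], [0, 0, -1], [0, 0, -1], [0, 0, -1], [0, 0, -0.5], [0, 0, -0.5]], "spin": [0, 0, 0, 0, 0, 0]}}

```text
time: 9.0
tool_pos: [0.4876, 0.2048, 0.3157]
tool_rot: [3.142, 0.0, 1.651]
contact_force: [-0.2, 0.4, -4.1]
opening: 0.0158
grip_force: 30.0
```

Request:
{"op": "arm_command", "data": {"xyz": [[0, 0, -0.5], [0, 0, -0.5], [0, 0, -0.5], [0, 0, 0]], "spin": [0, 0, 0, 0]}}

```text
time: 9.4
tool_pos: [0.4876, 0.2048, 0.3142]
tool_rot: [-3.142, 0.0, 1.651]
contact_force: [-0.2, -0.0, -3.9]
opening: 0.0161
grip_force: 30.0
```

Request:
{"op": "arm_command", "data": {"xyz": [[0, 0, -0.5], [0, 0, -0.5], [0, 0, -0.5], [0, 0, 0]], "spin": [0, 0, 0, 0]}}

```text
time: 9.8
tool_pos: [0.4876, 0.2048, 0.3127]
tool_rot: [-3.142, 0.0, 1.651]
contact_force: [-0.4, 0.0, -3.5]
opening: 0.0163
grip_force: 30.0
```

Request:
{"op": "arm_command", "data": {"xyz": [[0, 0, -0.5], [0, 0, -0.5], [0, 0, 0]], "spin": [0, 0, 0]}}

```text
time: 10.1
tool_pos: [0.4876, 0.2048, 0.3116]
tool_rot: [-3.141, 0.0, 1.651]
contact_force: [0.4, 0.3, -3.9]
opening: 0.0157
grip_force: 30.0
```

The lugs are 3 mm below the rail tops with no change in force, so they are in the sockets.

Request:
{"op": "arm_command", "data": {"xyz": [[0, 0, -1], [0, 0, -1], [0, 0, -1], [0, 0, -1], [0, 0, 0]], "spin": [0, 0, 0, 0, 0]}}

```text
time: 10.6
tool_pos: [0.4876, 0.2048, 0.3076]
tool_rot: [-3.141, 0.0, 1.651]
contact_force: [-0.7, -0.5, -4.1]
opening: 0.0158
grip_force: 30.0
```

Request:
{"op": "arm_command", "data": {"xyz": [[0, 0, -1], [0, 0, -1], [0, 0, -1], [0, 0, -1], [0, 0, -0.5], [0, 0, 0]], "spin": [0, 0, 0, 0, 0, 0]}}

```text
time: 11.2
tool_pos: [0.4876, 0.2048, 0.3031]
tool_rot: [-3.142, 0.0, 1.651]
contact_force: [0.7, -0.1, -3.5]
opening: 0.0162
grip_force: 30.0
```

Request:
{"op": "arm_command", "data": {"xyz": [[0, 0, -0.5], [0, 0, -0.5], [0, 0, 0]], "spin": [0, 0, 0]}}

```text
time: 11.5
tool_pos: [0.4876, 0.2048, 0.3022]
tool_rot: [-3.142, 0.0, 1.651]
contact_force: [-0.2, -0.2, -3.6]
opening: 0.0157
grip_force: 30.0
```

Request:
{"op": "arm_command", "data": {"xyz": [[0, 0, -0.5], [0, 0, -0.5], [0, 0, 0]], "spin": [0, 0, 0]}}

```text
time: 11.8
tool_pos: [0.4876, 0.2048, 0.3012]
tool_rot: [-3.142, 0.0, 1.651]
contact_force: [0.1, -0.3, -3.4]
opening: 0.0161
grip_force: 30.0
```

Request:
{"op": "arm_command", "data": {"xyz": [[0, 0, -0.3], [0, 0, 0]], "spin": [0, 0]}}

```text
time: 12.0
tool_pos: [0.4876, 0.2048, 0.3009]
tool_rot: [3.142, 0.0, 1.652]
contact_force: [-0.5, 0.1, -3.8]
opening: 0.0157
grip_force: 30.0
```

Request:
{"op": "arm_command", "data": {"xyz": [[0, 0, -0.3], [0, 0, -0.3], [0, 0, 0]], "spin": [0, 0, 0]}}

```text
time: 12.3
tool_pos: [0.4876, 0.2048, 0.3007]
tool_rot: [3.141, -0.0, 1.651]
contact_force: [-1.2, -0.1, 1.1]
opening: 0.016
grip_force: 30.0
```

Request:
{"op": "arm_command", "data": {"xyz": [[0, 0, -0.3], [0, 0, 0]], "spin": [0, 0]}}

```text
time: 12.5
tool_pos: [0.4875, 0.2048, 0.3006]
tool_rot: [3.141, -0.0, 1.652]
contact_force: [-3.2, -0.2, 4.7]
opening: 0.0161
grip_force: 30.0
```

Contact came at TCP z=0.3006, where home is 0.3007, with about 8 N of push. The tray is seated, so I release it and retreat straight up.

Request:
{"op": "arm_command", "data": {"xyz": [[0, 0, 0], [0, 0, 0], [0, 0, 0], [0, 0, 0], [0, 0, 0], [0, 0, 0], [0, 0, 0], [0, 0, 0], [0, 0, 0], [0, 0, 0]], "spin": [0, 0, 0, 0, 0, 0, 0, 0, 0, 0], "jaw": 0.6}}

```text
time: 13.5
tool_pos: [0.4876, 0.2048, 0.3]
tool_rot: [3.141, 0.0, 1.651]
contact_force: [-0.1, 1.6, -0.1]
opening: 0.0736
grip_force: 0.0
```

Request:
{"op": "arm_command", "data": {"xyz": [[0, 0, 4], [0, 0, 8], [0, 0, 15], [0, 0, 20], [0, 0, 20], [0, 0, 20], [0, 0, 15], [0, 0, 8], [0, 0, 0], [0, 0, 0]], "spin": [0, 0, 0, 0, 0, 0, 0, 0, 0, 0]}}

```text
time: 14.5
tool_pos: [0.4874, 0.2048, 0.4096]
tool_rot: [-3.141, 0.0, 1.652]
contact_force: [-0.0, -0.1, -0.6]
opening: 0.0729
grip_force: 0.0
```

Run:
```python
from h import *
for n in('top','scene','wrist'):
    b=cam(n); P=cloud(b); I=b['img'].astype(int); save(b,'c_'+n+'.png')
    near=(I.min(2)>60)&(I.max(2)-I.min(2)<35)&(np.hypot(P[...,0]-.489,P[...,1]-.2025)<.125)
    for nm,lo,hi in (('rim',.099,.112),('bar',.145,.165)):
        Q=P[near&(P[...,2]>lo)&(P[...,2]<hi)]
        if len(Q)<20: continue
        A=np.c_[Q[:,:2]-Q[:,:2].mean(0),np.ones(len(Q))]
        print(n,nm,len(Q),cv2.minAreaRect((Q[:,:2]*1000).astype(np.float32)),np.median(Q[:,2]).round(4),'tilt mrad',np.linalg.lstsq(A,Q[:,2],rcond=None)[0][:2]*1000)
a=np.load('v0.npz'); t=cam('top'); df=np.abs(t['img'].astype(int)-a['ti']).max(2)
for nm,(u,v) in dict(mouse=(280,240),can=(288,110),cup=(125,198)).items(): print(nm,df[v-22:v+23,u-22:u+23].max(), (df[v-22:v+23,u-22:u+23]>40).sum())
```

```text
top rim 198 ((489.9020080566406, 201.62173461914062), (150.2468719482422, 179.3739776611328), 3.8905789852142334) 0.1058 tilt mrad [-0.0806688  -1.24700161]
top bar 35 ((491.76544189453125, 156.25848388671875), (12.901359558105469, 15.298022270202637), 0.7394691109657288) 0.1555 tilt mrad [ 87.33381715 125.94165325]
scene rim 956 ((487.19415283203125, 202.02935791015625), (153.3396453857422, 182.15814208984375), 4.405670642852783) 0.1035 tilt mrad [0.41237916 2.04701185]
scene bar 381 ((488.98870849609375, 203.5445098876953), (18.231891632080078, 109.01924133300781), 5.019237041473389) 0.1536 tilt mrad [-229.96405405  -26.95684474]
wrist rim 3571 ((486.0916442871094, 201.99142456054688), (150.3931884765625, 180.36534118652344), 4.604546070098877) 0.1059 tilt mrad [-0.71990596  8.37024584]
wrist bar 2483 ((486.05169677734375, 203.069580078125), (15.990342140197754, 109.67414855957031), 4.623373031616211) 0.156 tilt mrad [-0.73696419 -3.32891218]
mouse 7 0
can 8 0
cup 100 553
```

View pics/c_scene.png

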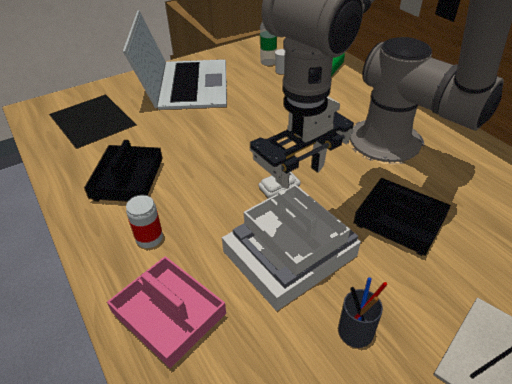

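The tray sits flush on the rails at about (290,235): rim at 105.9 mm against 106 expected, level, and the gripper is clear. The cup's change in the top view is likely the arm's shadow or the arm itself; I'll check it in the scene view.

Run:
```python
from h import *
a=np.load('v0.npz'); s=cam('scene'); df=np.abs(s['img'].astype(int)-a['si']).max(2)[275:350,335:392]
print((df>40).sum(), df.max()); 
if (df>40).sum()<40: print(hand_in())
```

```text
0 27
the job is handed in; nothing more can be done
None
```

The white tray is stacked fully home on the organiser, level and released; the peak push I read was about 8 N. The mouse, can and pen cup haven't moved, and the job is handed in at about 15 s.

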